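Clip two coating bars back onto the rack in size order

TASK

Put the two loose wire-wound coating bars back on the clip rack: press each down from above until it snaps fully home in one of the two empty middle clip places, lying across both rails and roughly centred, so that the four bars on the rack run in order of length from the longest at one end to the shortest at the other.

Things in the scene. Friction and masses are not known exactly. Their poses are not given: they have to be found in the camera images.
- rack: Clip rack fixed to the worktop: two aluminium rails, 290 mm long along its y, 18 wide, 22 high, at x = -33 and +33 mm, open between. Origin on the worktop under its centre. Clip places at y = +105, +35, -35, -105 mm, each a pair of sprung steel clips, one per rail; clipped bars lie along x. The end places hold the 210 mm and the 120 mm bar, at varying ends; the middle ones are empty.
- place_left (a point): Empty clip place at y = +35 mm of the rack: the point where the centre of a clipped bar lies when home, 42 mm above the worktop (rack axes). A bar goes in straight down. The clips' flared lips reach 63 mm above the worktop, mouth about 25 mm wide at the top; they are 10 mm wide along x, with 56 mm free between them for the fingers.
- place_right (a point): The other empty clip place, at y = -35 mm, same shape. The clips begin to resist when the bar's centre is some 13 mm above home; snapping in takes about 6 to 15 N in all, the clips pull the bar over the last 5 mm, then it meets a rigid seat. The bars in neighbouring places are 70 mm away, centre to centre.
- bar_210_mid (a point): Centre of the longest bar (210 mm), which is already clipped in one of the end places and stays there: it shows at which end the row starts. The 120 mm bar is in the other end place.
- bar_180_mid (a point): Centre of the longer loose bar: 180 mm long along its x, wire-wound steel rod of 14 mm diameter with a black square cap 22 x 22 x 10 mm at each end, 0.13 kg. It lies on the worktop on its caps, the centre 11 mm above the worktop. It belongs next to the longest bar. Grasp it across the rod near its middle; either way round is right.
- bar_150_mid (a point): Centre of the shorter loose bar: 150 mm long along its x, otherwise like the other (14 mm rod, 22 mm caps, centre 11 mm above the worktop), 0.1 kg. It belongs next to the shortest bar.
There are look-alikes about, which are no part of the job. What is shaped like the part that bears bar_180_mid but orange or red is not meant.

How it is judged:
By the outcome, as a careful person would: the job done as asked, in the order asked, and still so for the second after the job is handed in, with the robot touching nothing.
It also fails if it takes over 51 s, if anything falls off the work surface, if the arm or the gripper's body presses on something with over 40 N, if the wrist force passes 120 N, or if a joint passes its speed limit or range.

ROBOT

A 7-joint arm with a two-finger parallel gripper is mounted at the origin on the work surface; the furniture and walls round the work are solid. World frame = base frame: x ahead of the robot, y to its left, z up, the work surface at z = 0. Lengths are in m, angles in rad, forces in N, time in s.
With the tool pointing down it reaches from about 0.4 to 0.85 m from the base axis. Payload 10.4 kg.
Tool frame: the origin (TCP) lies between the finger pads; the fingertips stand 19 mm ahead of it and the grasp point (between the pads) is the TCP; x points along the fingers, y is the direction in which the jaws open and shut, and the axes are right-handed (so a half turn about x gives the same grasp; the last joint's range is limited). The gripper opens to 87 mm and grips with 3 to 60 N. Pads are 19 mm wide; open, the fingers measure 117 mm over their backs; the gripper's body (75 mm by 190 mm) begins 51 mm behind the grasp point.
Start: joints at [1.156, 0.332, -0.065, 1.46, 0.022, 1.35, -0.088], TCP at [0.239, -0.578, 0.242] pointing down, gripper open.
Joint ranges: [-2.6, 2.6], [-0.5, 2.12], [-1.47, 1.34], [0.16, 2.42], [-1.27, 4.41], [0.06, 2.06], [-2.6, 2.6]. Speed limits (rad/s): [2.22, 2.22, 2.79, 2.79, 3.14, 3.14, 3.14].

INTERFACE

Orientations are given as a unit quaternion [x, y, z, w].
In Python, from bench import r gives the robot as it stands.
- The arm moves only by the tool drive_tool, never from a script. Its argument "motion" is a list of rows, each a list of 4 numbers: the shift along the tool's x, y, z in cm, then the turn about the tool's x in units of 5 degrees (1.0 is 5 degrees). In form: [[tx, ty, tz, twist], ...]. A call has 1 to 20 rows; each row is the pose to reach, as a shift and turn from the pose commanded when the call began, along the tool's axes at that moment; what a row does not reach only later rows make up. A row lasts 1/12 s, in which the tool goes at most 41.7 mm and 7.16 degrees, less where a joint would pass 70% of its speed; a pose out of reach is approached as far as the arm can. A call with a gripper value outside its range is refused whole. "grip" is the closure in counts, from 0 (fully open) to 255 (shut), set as the call begins (left out, the last holds). The fingers move at their own pace and stop on an object; "force" is the grip in N (left out, the last holds). Time passes only in rows, so rows that repeat a pose let the fingers close. It gives the time, the measured TCP pose, the force and the opening at its end, in the units of the state.
- r.read_state(): the state, without advancing time (a new reading comes with each control period).
- r.camera(name): name is "scene" or "side" or "wrist"; returns the picture (420x560x3 uint8, red, green, blue); there is no depth.
- r.calibration(name): a dict with "fx", "fy", "cx", "cy" (pixels), "xyz" and "orientation" of the camera in the world. Camera axes: x right, y up, looking along -z (the intrinsics and any distortion apply to the point x, -y, -z); pixel columns grow to the right and rows downward; lengths in m; the calibration is good to about 2 mm. The wrist camera is an equidistant fisheye: a pixel r from the principal point sees the ray r / f radians off the axis. A picture is of the moment at which its call begins: read the wrist's pose just before it. calibration takes no time and is no camera call; for the wrist camera it gives the pose at the moment of the call.
- r.close_job(): hands the job in, once; it reports no verdict.
The state is a dict: "time": time; "joint_positions": joint angles; "joint_vel": joint speeds; "joint_torque": joint torques, N m; "ee_pos": TCP position; "eef_rot": TCP orientation; "ft_force": force on the tool from outside, world axes, zero at the start; "torque": the same for the moment, N m; "width": finger opening in m.
Only numpy, scipy, OpenCV 4.12 (cv2) and the standard library are available. Lean on these libraries where they do the work, as an engineer would, in place of code of your own. Each camera call takes 0.05 s, during which the arm holds its last target.

## Working session

There is one attempt and no reset: what is moved stays moved. The work goes in short steps, Python scripts to look and compute and a tool call to move; the robot and the scene stay as the last step left them, time stands still between calls to the robot, and variables do not carry over. Pictures are saved under pics/ and viewed, and the job is handed in when it is done.

Besides the shell and the picture viewer there is one more tool, called after "Call:" as name(argument=value, ...), one argument or row to a line, values as JSON. drive_tool: Moves the arm, as the interface text tells. Its arguments: {"type":"object","properties":{"motion":{"type":"array","items":{"type":"array","items":{"type":"number"}}},"grip":{"type":"number"},"force":{"type":"number"}},"required":["motion"]}

```bash
mkdir -p pics; ls; python3 - <<'E'
from bench import r
import cv2
s=r.read_state();print(s)
for n in ["scene","side","wrist"]:
    print(n,r.calibration(n)); cv2.imwrite(f"pics/{n}0.png",r.camera(n)[:,:,::-1])
E
```

```text
pics
{'time': 0.0, 'joint_positions': array([ 1.15636334,  0.33284226, -0.06472817,  1.46094552,  0.02159689,
        1.34989437, -0.08853102]), 'joint_vel': array([-1.72252869e-04, -9.76800509e-04, -7.47190828e-05,  3.03272636e-04,
       -2.34831062e-04, -9.04324199e-04, -4.66896137e-04]), 'joint_torque': array([ 5.94799931e-04, -6.23252964e+01,  2.45204824e-02, -3.89891231e+01,
       -6.13059872e-02,  3.95658694e-02,  1.35765686e-04]), 'ee_pos': array([ 0.23855093, -0.57729252,  0.24077047]), 'eef_rot': array([-0.69346398, -0.13813425,  0.69369268, -0.13717548]), 'ft_force': array([-0.90466003,  0.05604457, -1.40421079]), 'torque': array([ 0.02297191, -0.07380169, -0.00439363]), 'width': 0.08701202775041976}
scene {'fx': 452.7088367642962, 'fy': 452.7088367642962, 'cx': 283.7650984620644, 'cy': 212.20186083424176, 'xyz': array([ 1.24826068, -0.47309396,  1.04274132]), 'orientation': array([0.28027566, 0.19791325, 0.5408496 , 0.76795677])}
side {'fx': 400.71452865918474, 'fy': 400.71452865918474, 'cx': 281.28867345455285, 'cy': 208.07852784049027, 'xyz': array([-0.41123742,  0.64501545,  0.68626172]), 'orientation': array([-0.19499206,  0.4818893 ,  0.7828318 , -0.34195786])}
wrist {'fx': 325.19226210127806, 'fy': 325.19226210127806, 'cx': 283.4360540063209, 'cy': 206.21010352135173, 'xyz': array([ 0.30228662, -0.55027654,  0.38396299]), 'orientation': array([-0.1042591 ,  0.06967415, -0.55185924,  0.82445554])}
```

View pics/scene0.png

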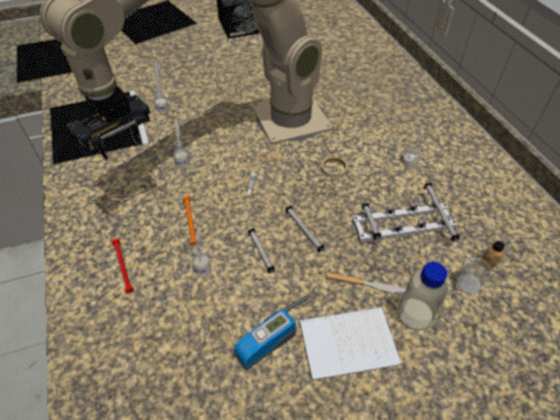

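View pics/side0.png

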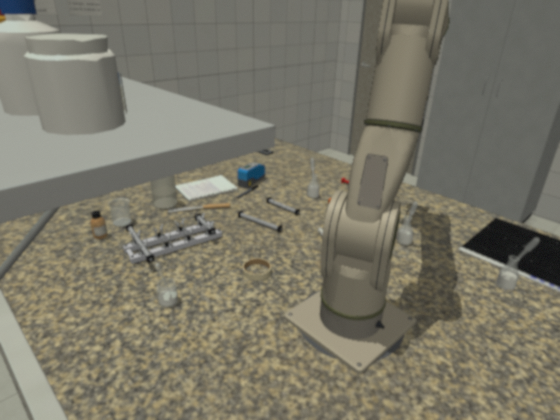

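View pics/wrist0.png

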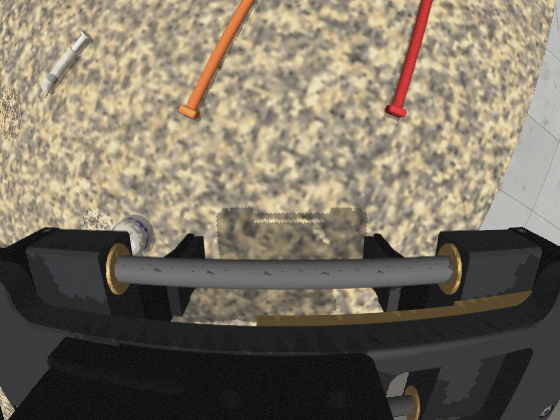

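The scene view shows two grey bars with black caps lying loose, at about (305,228) and (261,250). The rack is at about (405,218), with its long bar at the right end (441,211) and its short bar at the left end (371,221). The orange (190,220) and red (122,265) bars are look-alikes.

```bash
cat > h.py <<'E'
import numpy as np, cv2
from scipy.spatial.transform import Rotation as R
def ray(c,u,v,fish=False):
    a=(u-c['cx'])/c['fx'];b=(v-c['cy'])/c['fy']
    if fish:
        t=np.hypot(a,b);k=np.sin(t)/max(t,1e-9);d=np.array([a*k,-b*k,-np.cos(t)])
    else: d=np.array([a,-b,-1.])
    return np.array(c['xyz']),R.from_quat(c['orientation']).apply(d)
def onz(c,u,v,z,fish=False):
    o,d=ray(c,u,v,fish);return o+d*(z-o[2])/d[2]
def proj(c,p,fish=False):
    q=R.from_quat(c['orientation']).inv().apply(np.array(p)-c['xyz']);x,y,z=q[0],-q[1],-q[2]
    if fish:
        t=np.arctan2(np.hypot(x,y),z);k=t/max(np.hypot(x,y),1e-9);return c['cx']+c['fx']*x*k,c['cy']+c['fy']*y*k
    return c['cx']+c['fx']*x/z,c['cy']+c['fy']*y/z
E
python3 - <<'E'
from h import *
from bench import r
c=r.calibration("scene")
for n,a,b in [("A",(288,209),(321,248)),("B",(251,232),(271,269)),("orange",(187,198),(193,242)),("red",(117,240),(129,289))]:
    p=onz(c,*a,.011);q=onz(c,*b,.011);print(n,p,q,np.linalg.norm(p-q))
for n,a,b in [("long",(430,186),(456,237)),("short",(367,206),(377,236))]:
    p=onz(c,*a,.042);q=onz(c,*b,.042);print(n,p,q,(p+q)/2,np.linalg.norm(p-q))
im=cv2.imread("pics/scene0.png")
cv2.imwrite("pics/c1.png",cv2.resize(im[175:285,235:475],None,fx=3.3,fy=3.3,interpolation=cv2.INTER_CUBIC))
im=cv2.imread("pics/side0.png")
cv2.imwrite("pics/c2.png",cv2.resize(im[190:310,90:310],None,fx=3.5,fy=3.5,interpolation=cv2.INTER_CUBIC))
E
```

```text
A [ 0.42138407 -0.16489006  0.011     ] [ 0.58722032 -0.12716463  0.011     ] 0.17007313054564283
B [ 0.46726134 -0.29481849  0.011     ] [ 0.60590342 -0.28088507  0.011     ] 0.1393404699345566
orange [ 0.27541054 -0.44090977  0.011     ] [ 0.44612458 -0.45949819  0.011     ] 0.17172306761177059
red [ 0.36653265 -0.66088613  0.011     ] [ 0.53951002 -0.64936803  0.011     ] 0.17336042316437358
long [0.50534793 0.26351582 0.042     ] [0.6983975  0.22793383 0.042     ] [0.60187271 0.24572483 0.042     ] 0.19630133310567305
short [0.51330329 0.04729993 0.042     ] [0.62171683 0.02410717 0.042     ] [0.56751006 0.03570355 0.042     ] 0.1108665901958791
```

View pics/c1.png

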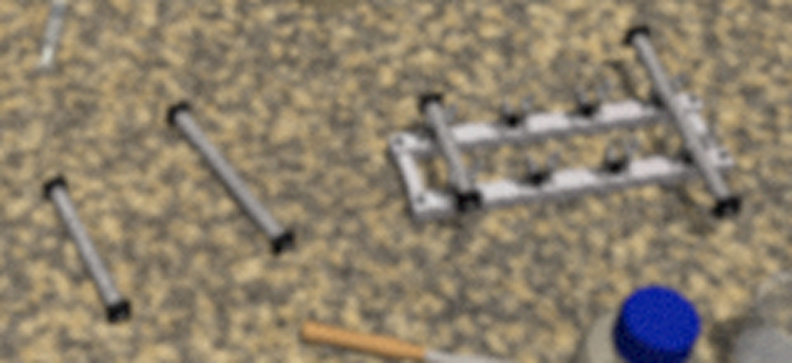

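View pics/c2.png

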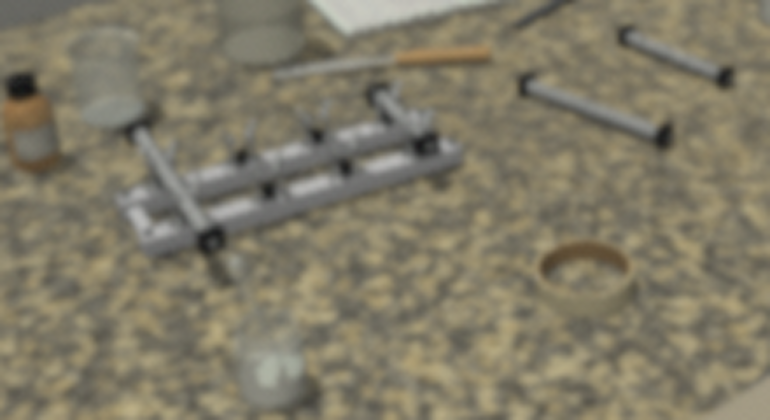

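Bar A, centre about (305,228), measures 170 mm between cap centres, which makes it the 180 mm bar. Bar B, about (261,250), measures 140 mm, so it is the 150 mm bar. Both are grey and the crop confirms it. The 210 mm bar is at the right end of the rack (+y) and the 120 mm bar at the left. So A goes next to the +y end and B goes next to the short bar. Next I'll check the shelf and the tool axes.

```bash
cat >> h.py <<'E'
def plan(s,target,yaw_bar=None):
    """shift in tool axes (cm) and twist (5deg units) so that jaws (tool y) are perpendicular to bar dir yaw_bar (deg)"""
    T=R.from_quat(s['eef_rot']);d=T.inv().apply(np.array(target)-s['ee_pos'])*100
    tw=None
    if yaw_bar is not None:
        y=T.apply([0,1,0]);a=np.degrees(np.arctan2(y[1],y[0]))
        dl=(yaw_bar+90-a+90)%180-90   # needed world yaw
        sx=np.sign(T.apply([1,0,0])[2]); tw=sx*dl/5
    return d,tw
E
python3 - <<'E'
from h import *
from bench import r
c=r.calibration("side");s=r.read_state()
print(R.from_quat(s['eef_rot']).as_matrix().round(4))
for z in (.3,.4,.5,.6):
    p=onz(c,275,130,z); print(z,p,proj(r.calibration("scene"),p))
print(R.from_quat(c['orientation']).as_matrix()[:,2])
print(plan(s,[.52,-.26,.25],5.7))
E
```

```text
[[-5.000e-04  3.819e-01 -9.242e-01]
 [ 9.000e-04 -9.242e-01 -3.819e-01]
 [-1.000e+00 -1.000e-03  1.000e-04]]
0.3 [ 0.54919588 -0.25504468  0.3       ] (np.float64(270.96041928135236), np.float64(177.08239527901887))
0.4 [ 0.30054755 -0.02202647  0.4       ] (np.float64(325.0679470799505), np.float64(62.851811038062976))
0.5 [0.05189922 0.21099174 0.5       ] (np.float64(368.6896568060101), np.float64(-29.241352156250883))
0.6 [-0.1967491   0.44400995  0.6       ] (np.float64(404.60444242849115), np.float64(-105.06383215968935))
[-0.63486364  0.62111839  0.4595216 ]
(array([ -0.88883178, -18.58616739, -38.1304205 ]), np.float64(3.350501505428207))
```

```bash
python3 - <<'E'
from h import *
from bench import r
c=r.calibration("side");k=r.calibration("scene")
for z in (.45,.5,.55,.6):
  for uv in [(275,130),(140,165),(0,210),(120,80)]:
    p=onz(c,*uv,z); print(z,uv,p.round(3),np.round(proj(k,p)))
E
```

```text
0.45 (275, 130) [0.176 0.094 0.45 ] [348.  14.]
0.45 (140, 165) [0.169 0.392 0.45 ] [442.  -4.]
0.45 (0, 210) [0.138 0.59  0.45 ] [493. -18.]
0.45 (120, 80) [0.892 0.102 0.45 ] [525. 199.]
0.5 (275, 130) [0.052 0.211 0.5  ] [369. -29.]
0.5 (140, 165) [0.046 0.446 0.5  ] [439. -41.]
0.5 (0, 210) [0.022 0.602 0.5  ] [479. -51.]
0.5 (120, 80) [0.617 0.217 0.5  ] [493.  77.]
0.55 (275, 130) [-0.072  0.328  0.55 ] [387. -69.]
0.55 (140, 165) [-0.076  0.499  0.55 ] [437. -76.]
0.55 (0, 210) [-0.095  0.613  0.55 ] [465. -83.]
0.55 (120, 80) [0.341 0.332 0.55 ] [470. -11.]
0.6 (275, 130) [-0.197  0.444  0.6  ] [ 405. -105.]
0.6 (140, 165) [-0.199  0.553  0.6  ] [ 434. -109.]
0.6 (0, 210) [-0.211  0.625  0.6  ] [ 452. -112.]
0.6 (120, 80) [0.065 0.447 0.6  ] [452. -77.]
```

Call:
drive_tool(
  motion=[
    [0, -3.5, -2, 0],
    [0, -5.4, -5.5, 0.5],
    [0, -7.2, -9, 1],
    [0, -9, -12.5, 1.5],
    [0, -10.5, -16, 2],
    [0, -12, -19.5, 2.5],
    [0, -13.5, -23, 3],
    [0, -15, -26.5, 3.35],
    [0, -16.5, -30, 3.35],
    [0, -17.5, -33, 3.35],
    [0, -18.5, -35, 3.35],
    [0, -18.5, -35, 3.35],
  ],
)

```text
time: 1.15
ee_pos: [0.4948, -0.2677, 0.2413]
eef_rot: [0.707, 0.039, -0.706, 0.037]
ft_force: [0.1, -0.1, 0.8]
width: 0.087
```

```bash
python3 - <<'E'
from h import *
from bench import r
s=r.read_state();c=r.calibration("wrist");im=r.camera("wrist");cv2.imwrite("pics/w1.png",im[:,:,::-1])
np.save("w1c.npy",c,allow_pickle=True);print(s['time'],s['ee_pos'],c)
for n,p in [("A",(.504,-.146,.011)),("B",(.5366,-.288,.011))]: print(n,proj(c,p,True))
E
```

```text
1.15 [ 0.49483021 -0.26768281  0.24127952] {'fx': 325.19226210127806, 'fy': 325.19226210127806, 'cx': 283.4360540063209, 'cy': 206.21010352135173, 'xyz': array([ 0.56312762, -0.25947609,  0.38449346]), 'orientation': array([-0.09224994,  0.08371768, -0.66329426,  0.73791735])}
A (np.float64(183.9027599657549), np.float64(166.74105645512384))
B (np.float64(306.06987491888435), np.float64(150.6185133920787))
```

View pics/w1.png

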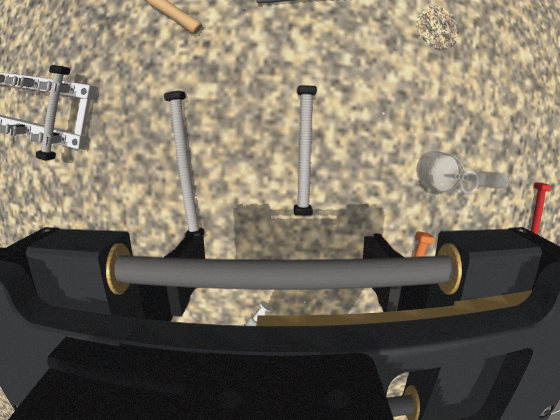

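Wrist view: B runs from cap (307,90) to (303,210). A runs from (175,96) to about (195,236). The short rack bar is at about (55,112).

```bash
python3 - <<'E'
from h import *
c=np.load("w1c.npy",allow_pickle=True).item()
im=cv2.imread("pics/w1.png")
cv2.imwrite("pics/w1z.png",cv2.resize(im[75:250,150:350],None,fx=3.4,fy=3.4,interpolation=cv2.INTER_CUBIC))
for n,a,b in [("B",(307,90),(303,210)),("A",(175.5,96),(195,234)),("short",(60,70),(46,154))]:
    z=.011 if n!="short" else .042
    p=onz(c,*a,z+.004,True);q=onz(c,*b,z+.004,True);d=q-p
    print(n,p,q,(p+q)/2,np.linalg.norm(d),np.degrees(np.arctan2(d[1],d[0])))
E
```

```text
B [ 0.60577873 -0.28104244  0.015     ] [ 0.46721759 -0.29243708  0.015     ] [ 0.53649816 -0.28673976  0.015     ] 0.13902888173610758 -175.29883357218506
A [ 0.58733888 -0.130418    0.015     ] [ 0.42256625 -0.16432571  0.015     ] [ 0.50495256 -0.14737186  0.015     ] 0.16822529431284905 -168.3717240610567
short [0.61879792 0.02108747 0.046     ] [0.51316184 0.03863901 0.046     ] [0.56597988 0.02986324 0.046     ] 0.10708426120388673 170.56642754953583
```

View pics/w1z.png

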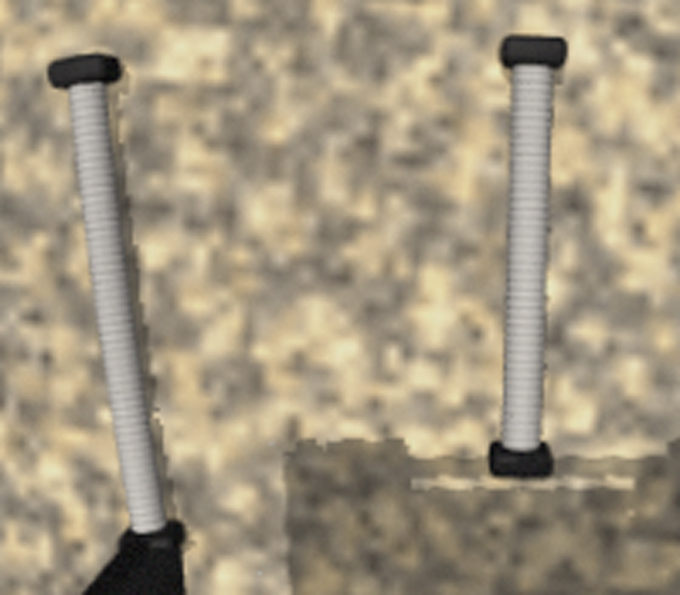

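```bash
python3 - <<'E'
from h import *
from bench import r
s=r.read_state();print(R.from_quat(s['eef_rot']).as_matrix().round(4))
print(plan(s,[.5365,-.287,.0215],5))
E
```

```text
[[ 0.000e+00  1.041e-01 -9.946e-01]
 [ 1.200e-03 -9.946e-01 -1.041e-01]
 [-1.000e+00 -1.100e-03 -1.000e-04]]
(array([21.9687786 ,  2.13846988, -4.14604712]), np.float64(0.1953839824454576))
```

Call:
drive_tool(
  motion=[
    [3, 1, -2, 0.2],
    [6.5, 2.1, -4.15, 0.2],
    [10, 2.1, -4.15, 0.2],
    [13.5, 2.1, -4.15, 0.2],
    [16, 2.1, -4.15, 0.2],
    [18, 2.1, -4.15, 0.2],
    [19, 2.1, -4.15, 0.2],
    [19, 2.1, -4.15, 0.2],
    [19, 2.1, -4.15, 0.2],
  ],
)

```text
time: 1.95
ee_pos: [0.5347, -0.2905, 0.052]
eef_rot: [-0.706, -0.029, 0.707, -0.029]
ft_force: [0.6, 0.2, 0.1]
width: 0.0869
```

```bash
python3 - <<'E'
from h import *
from bench import r
s=r.read_state();c=r.calibration("wrist");im=r.camera("wrist");cv2.imwrite("pics/w2.png",im[:,:,::-1])
print(s['ee_pos'],plan(s,[.5365,-.287,.0215],5))
E
```

```text
[ 0.53468323 -0.29052242  0.05204544] (array([ 3.05442812, -0.33721465, -0.20993506]), np.float64(-0.06993695282978933))
```

View pics/w2.png

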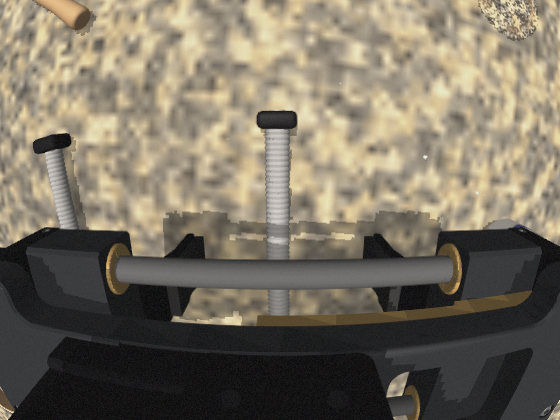

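B (277,180) lies between the fingers, slightly left of centre. I'll correct for that, descend and grip.

Call:
drive_tool(
  motion=[
    [1, -0.3, -0.2, 0],
    [2, -0.3, -0.2, 0],
    [2.8, -0.3, -0.2, 0],
    [3.05, -0.3, -0.2, 0],
    [3.05, -0.3, -0.2, 0],
    [3.05, -0.3, -0.2, 0],
  ],
)

```text
time: 2.5
ee_pos: [0.5365, -0.2866, 0.0208]
eef_rot: [-0.706, -0.029, 0.707, -0.029]
ft_force: [0.6, 0.3, -0.5]
width: 0.0872
```

Call:
drive_tool(
  motion=[
    [0, 0, 0, 0],
    [0, 0, 0, 0],
    [0, 0, 0, 0],
    [0, 0, 0, 0],
    [0, 0, 0, 0],
    [0, 0, 0, 0],
    [0, 0, 0, 0],
    [0, 0, 0, 0],
  ],
  grip=255,
  force=45,
)

```text
time: 3.17
ee_pos: [0.5366, -0.2867, 0.0211]
eef_rot: [0.707, 0.029, -0.706, 0.029]
ft_force: [-0.7, 0.1, 0.1]
width: 0.0419
```

Call:
drive_tool(
  motion=[
    [0, 0, 0, 0],
    [0, 0, 0, 0],
    [0, 0, 0, 0],
    [0, 0, 0, 0],
    [0, 0, 0, 0],
    [0, 0, 0, 0],
    [0, 0, 0, 0],
  ],
)

```text
time: 3.75
ee_pos: [0.5366, -0.2867, 0.0211]
eef_rot: [0.707, 0.029, -0.706, 0.029]
ft_force: [-0.3, -0.0, -0.1]
width: 0.0128
```

Call:
drive_tool(
  motion=[
    [-2, 0, 0, 0],
    [-5, 0, 0, 0],
    [-9, 0, 0, 0],
    [-13, 0, 0, 0],
    [-17, 0, 0, 0],
    [-20, 0, 0, 0],
    [-20, 0, 0, 0],
    [-20, 0, 0, 0],
  ],
)

```text
time: 4.42
ee_pos: [0.5374, -0.2869, 0.2228]
eef_rot: [0.708, 0.028, -0.705, 0.03]
ft_force: [-0.5, 0.0, -2.4]
width: 0.0127
```

```bash
python3 - <<'E'
from h import *
from bench import r
s=r.read_state()
print(s['ee_pos'],s['width'],s['ft_force'],R.from_quat(s['eef_rot']).as_matrix().round(3),plan(s,[.50,.10,.24],-10))
E
```

```text
[ 0.53735032 -0.28692105  0.22275773] 0.012681335683472683 [-0.47422143  0.02410716 -2.38561524] [[ 0.003  0.082 -0.997]
 [-0.002 -0.997 -0.082]
 [-1.     0.002 -0.003]] (array([ -1.80182323, -38.86455754,   0.54952674]), np.float64(2.939272130466361))
```

Call:
drive_tool(
  motion=[
    [-0.5, -3, 0, 0.3],
    [-1, -7, 0, 0.6],
    [-1.5, -11, 0.5, 0.9],
    [-2, -15, 1, 1.2],
    [-2, -19, 1.5, 1.5],
    [-2, -23, 2, 1.8],
    [-2, -27, 2.5, 2.1],
    [-2, -31, 3, 2.4],
    [-2, -35, 3.5, 2.7],
    [-2, -38, 4, 2.9],
    [-2, -40, 4, 2.9],
    [-2, -40, 4, 2.9],
    [-2, -40, 4, 2.9],
  ],
)

```text
time: 5.5
ee_pos: [0.4631, 0.1093, 0.2395]
eef_rot: [-0.704, 0.06, 0.705, 0.059]
ft_force: [1.9, -0.3, -1.5]
width: 0.0126
```

```bash
python3 - <<'E'
from h import *
from bench import r
s=r.read_state();c=r.calibration("wrist");im=r.camera("wrist");cv2.imwrite("pics/w3.png",im[:,:,::-1])
np.save("w3c.npy",c,allow_pickle=True);print(s['ee_pos'],s['width'])
cv2.imwrite("pics/w3z.png",cv2.resize(im[:240,80:500,::-1],None,fx=1.9,fy=1.9,interpolation=cv2.INTER_CUBIC))
E
```

```text
[0.46309222 0.10928753 0.23950791] 0.012629740636761429
```

View pics/w3.png

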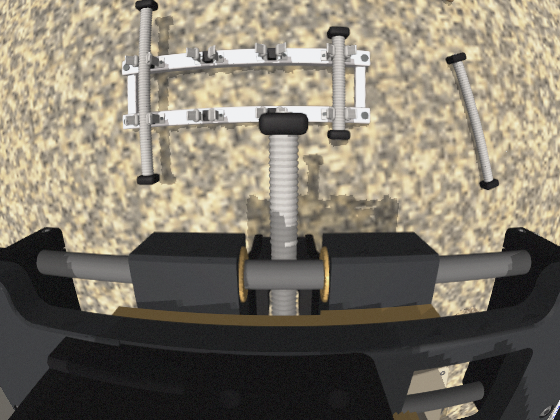

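View pics/w3z.png

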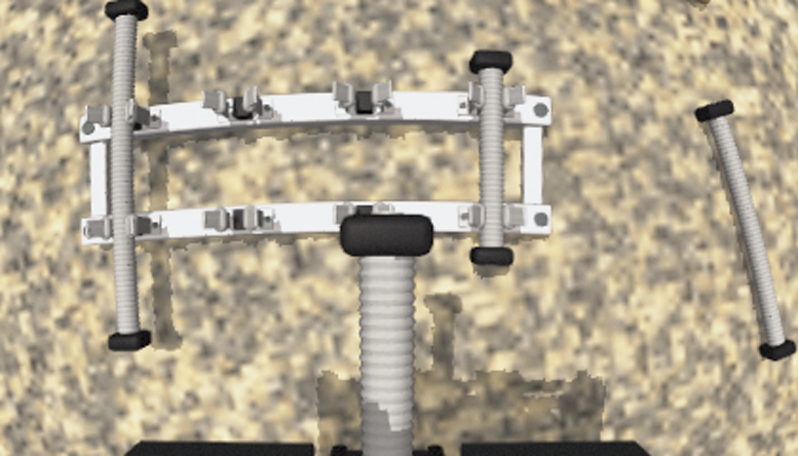

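```bash
cat > rack.py <<'E'
from h import *
c=np.load("w3c.npy",allow_pickle=True).item()
S=[onz(c,u,v,.0225,True)[:2] for u,v in [(364.7,57.9),(364.7,115.3),(126.3,67.9),(126.3,120.5)]]
S=np.array(S);cen=S.mean(0);yax=(S[2]+S[3]-S[0]-S[1]);L=np.linalg.norm(yax)/2;yax/=np.linalg.norm(yax)
print(S,"cen",cen,"len",L,"gauge",np.linalg.norm(S[0]-S[1]),np.linalg.norm(S[2]-S[3]),"ang y->",np.degrees(np.arctan2(-yax[0],yax[1])))
for n,a,b in [("short",(338.5,32),(338.5,134.5)),("long",(146,5),(147.5,179.5))]:
    p=onz(c,*a,.045,True)[:2];q=onz(c,*b,.045,True)[:2];d=p-q;m=(p+q)/2
    print(n,m,np.linalg.norm(d),np.degrees(np.arctan2(d[1],d[0])),"along y",(m-cen)@yax,"off x",(m-cen)@np.array([yax[1],-yax[0]]))
print("right",cen-.035*yax,"left",cen+.035*yax)
E
python3 rack.py; python3 - <<'E'
from h import *
# scene-view check: screw holes / rods
c=np.load("w3c.npy",allow_pickle=True).item()
from bench import r
k=r.calibration("scene")
for n,a,b in [("long",(430.5,187),(456,237)),("short",(366.5,206),(377,235.5))]:
    p=onz(k,*a,.045)[:2];q=onz(k,*b,.045)[:2];print(n,(p+q)/2,np.degrees(np.arctan2(*(q-p)[::-1])))
# held bar cap centre
s=r.read_state();zb=s['ee_pos'][2]-.010
p=onz(c,283.5,123,zb,True);print(p,s['ee_pos'],R.from_quat(s['eef_rot']).inv().apply(p-s['ee_pos']))
E
```

```text
[[ 0.5924093  -0.00358706]
 [ 0.52737597  0.00742746]
 [ 0.63695935  0.26885534]
 [ 0.57413724  0.280151  ]] cen [0.58272047 0.13821169] len 0.2763800218696686 gauge 0.06595948685220052 0.06382952862677096 ang y-> -9.508364753795687
short [0.56565264 0.03481757] 0.11008548043362516 -9.703891147262869 along y -0.10479309799281164 off x 0.0002464966139889825
long [0.59965306 0.24137692] 0.19980350102046676 -9.475828865116409 along y 0.10454501928579246 off x -0.00034206867855644487
right [0.57693876 0.10369253] left [0.58850217 0.17273084]
long [0.60587682 0.24317423] -10.434531469215756
short [0.56852929 0.0338914 ] -11.07650755677566
[0.53166395 0.09891586 0.22962003] [0.46347593 0.1080784  0.23962003] [ 0.00984885 -0.00257436 -0.06877449]
```

```bash
python3 - <<'E'
from h import *
from bench import r
s=r.read_state();print(plan(s,[.577,.1035,.10],-9.55),s['joint_vel'].round(3))
E
```

```text
(array([ 13.93618287,  -1.49249305, -11.2951118 ]), np.float64(-0.04788674287146932)) [ 0.02  -0.004  0.02  -0.006 -0.     0.004  0.001]
```

Call:
drive_tool(
  motion=[
    [0, -0.5, -3, 0],
    [0.5, -1, -6.5, 0],
    [2, -1.5, -9.5, 0],
    [5, -1.5, -11.3, 0],
    [8.5, -1.5, -11.3, 0],
    [11.5, -1.5, -11.3, 0],
    [13.9, -1.5, -11.3, 0],
    [13.9, -1.5, -11.3, 0],
    [13.9, -1.5, -11.3, 0],
    [13.9, -1.5, -11.3, 0],
  ],
)

```text
time: 6.38
ee_pos: [0.5788, 0.1036, 0.1033]
eef_rot: [0.705, -0.061, -0.704, -0.061]
ft_force: [0.6, -0.2, -1.0]
width: 0.0126
```

```bash
cat > look.py <<'E'
import sys
from h import *
from bench import r
t=sys.argv[1]
s=r.read_state();c=r.calibration("wrist");im=r.camera("wrist")[:,:,::-1]
cv2.imwrite(f"pics/{t}w.png",im);np.save(f"{t}c.npy",c,allow_pickle=True)
sc=r.camera("scene")[:,:,::-1];sd=r.camera("side")[:,:,::-1]
a=cv2.resize(sc[160:260,330:490],(800,500),interpolation=cv2.INTER_CUBIC);cv2.imwrite(f"pics/{t}s.png",a)
a=cv2.resize(sd[170:290,90:270],(780,520),interpolation=cv2.INTER_CUBIC);cv2.imwrite(f"pics/{t}d.png",a)
print(s['time'],s['ee_pos'],s['width'],s['ft_force'])
E
python3 look.py a1; python3 - <<'E'
from h import *
from bench import r
s=r.read_state();print(plan(s,[.577,.1035,.10],-9.55))
E
```

```text
6.3833 [0.57875336 0.10363378 0.10334352] 0.012591532887406736 [ 0.58843626 -0.17344318 -0.96148445]
(array([0.39209765, 0.1025367 , 0.18552063]), np.float64(-0.055007046875391555))
```

View pics/a1w.png

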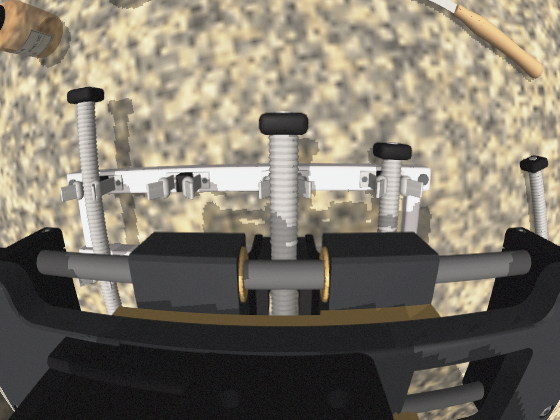

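View pics/a1s.png

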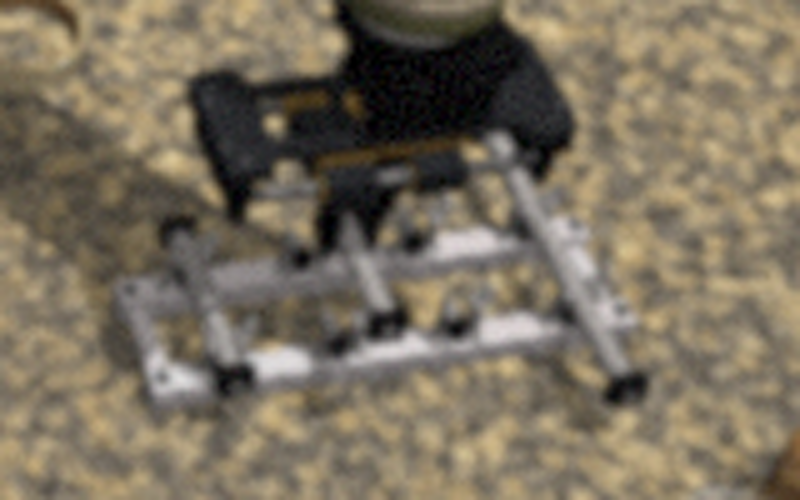

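View pics/a1d.png

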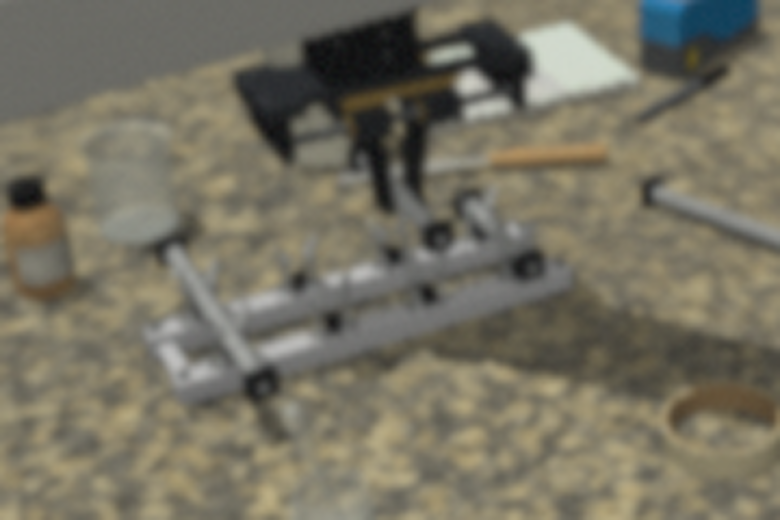

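```bash
python3 - <<'E'
import cv2
im=cv2.imread("pics/a1w.png");cv2.imwrite("pics/a1z.png",cv2.resize(im[90:240,50:450],(800,300),interpolation=cv2.INTER_CUBIC))
cv2.imwrite("pics/a1zz.png",cv2.resize(im[100:240,220:350],(650,600),interpolation=cv2.INTER_CUBIC))
from h import *
c=np.load("a1c.npy",allow_pickle=True).item()
cen=np.array([.5827,.1382]);a=np.radians(-9.55);X=np.array([np.cos(a),np.sin(a)]);Y=np.array([-X[1],X[0]])
for yy in(-.0225,-.035,-.0475,-.105,.035): print(yy,proj(c,[*(cen+.033*X+yy*Y),.063],True))
E
```

```text
-0.0225 (np.float64(264.1319020894473), np.float64(190.3489759390624))
-0.035 (np.float64(285.82194175017526), np.float64(190.19739631694546))
-0.0475 (np.float64(307.4939906366373), np.float64(190.0933259117897))
-0.105 (np.float64(401.9358820703054), np.float64(190.19882699895751))
0.035 (np.float64(169.21117755159497), np.float64(191.5757387223865))
```

View pics/a1zz.png

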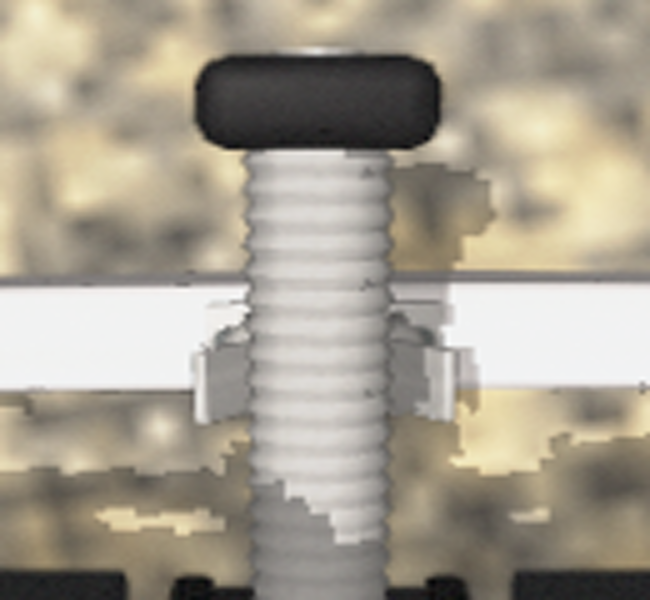

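The clip lips sit at crop columns 200 and 448 and the rod is centred at 318, so alignment is good to about 0.5 mm. Descending.

Call:
drive_tool(
  motion=[
    [0.5, 0.08, 0.18, 0],
    [1.5, 0.08, 0.18, 0],
    [2.5, 0.08, 0.18, 0],
    [3.3, 0.08, 0.18, 0],
    [3.8, 0.08, 0.18, 0],
    [3.8, 0.08, 0.18, 0],
    [3.8, 0.08, 0.18, 0],
  ],
  force=60,
)

```text
time: 7.12
ee_pos: [0.5757, 0.1035, 0.0635]
eef_rot: [-0.704, 0.061, 0.705, 0.06]
ft_force: [-2.0, -1.8, 1.1]
width: 0.0123
```

Call:
drive_tool(
  motion=[
    [0.3, 0, 0, 0],
    [0.6, 0, 0, 0],
    [0.9, 0, 0, 0],
    [1.1, 0, 0, 0],
    [1.25, 0, 0, 0],
    [1.25, 0, 0, 0],
    [1.25, 0, 0, 0],
  ],
)

```text
time: 7.7
ee_pos: [0.5763, 0.1034, 0.0519]
eef_rot: [0.705, -0.061, -0.704, -0.06]
ft_force: [-1.0, -3.2, 4.7]
width: 0.0125
```

Call:
drive_tool(
  motion=[
    [0.1, 0, 0, 0],
    [0.2, 0, 0, 0],
    [0.3, 0, 0, 0],
    [0.3, 0, 0, 0],
    [0.3, 0, 0, 0],
  ],
)

```text
time: 8.12
ee_pos: [0.5764, 0.1034, 0.0515]
eef_rot: [0.705, -0.061, -0.704, -0.06]
ft_force: [-13.5, -7.2, 33.2]
width: 0.0124
```

```bash
python3 look.py a2
```

```text
8.1167 [0.57642371 0.10340272 0.05147559] 0.012427136879621615 [-13.51724011  -7.2329996   33.17357793]
```

View pics/a2w.png

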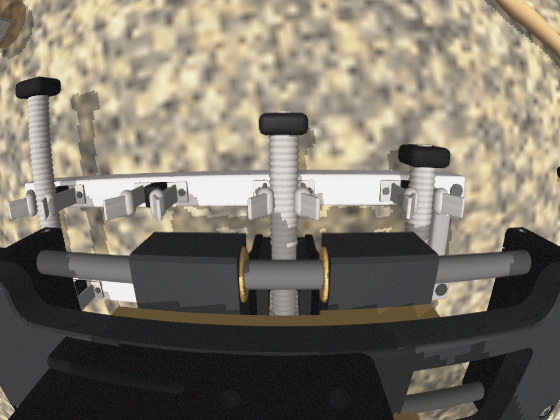

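View pics/a2d.png

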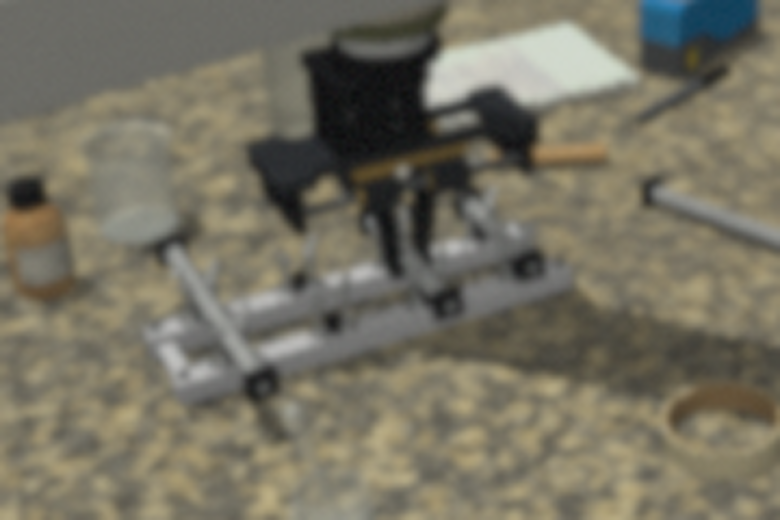

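Contact is rigid at 33 N and the TCP height matches home, so the bar is seated. I'll unload, open partway and rise.

Call:
drive_tool(
  motion=[
    [-0.2, 0, 0, 0],
    [-0.3, 0, 0, 0],
    [-0.3, 0, 0, 0],
    [-0.3, 0, 0, 0],
    [-0.3, 0, 0, 0],
    [-0.3, 0, 0, 0],
  ],
  grip=130,
)

```text
time: 8.77
ee_pos: [0.5758, 0.104, 0.0512]
eef_rot: [-0.704, 0.06, 0.705, 0.06]
ft_force: [-0.2, -1.2, -0.9]
width: 0.0402
```

Call:
drive_tool(
  motion=[
    [-0.5, 0, 0, 0],
    [-2, 0, 0, 0],
    [-5, 0, 0, 0],
    [-9, 0, 0, 0],
    [-13, 0, 0, 0],
    [-16.5, 0, 0, 0],
    [-16.5, 0, 0, 0],
    [-16.5, 0, 0, 0],
  ],
)

```text
time: 9.43
ee_pos: [0.5771, 0.1042, 0.2191]
eef_rot: [0.706, -0.06, -0.703, -0.061]
ft_force: [-0.7, -0.3, -0.4]
width: 0.0425
```

```bash
python3 look.py a3; python3 - <<'E'
from h import *
from bench import r
s=r.read_state();print(plan(s,[.505,-.1465,.10],12),plan(s,[.505,-.1465,.0212],12))
E
```

```text
9.4333 [0.57705893 0.10422514 0.2190687 ] 0.042540887269289986 [-0.71084295 -0.33739725 -0.43626164]
(array([11.55029141, 25.82933051,  2.65511246]), np.float64(-4.360212375711012)) (array([19.43027483, 25.8232472 ,  2.64013199]), np.float64(-4.360212375711012))
```

View pics/a3w.png

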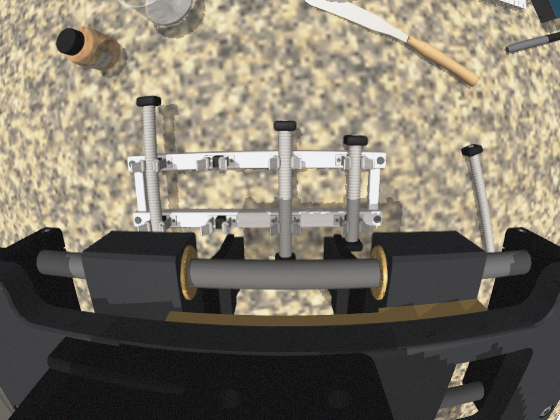

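B (285,185) sits in the place beside the short bar. Next is A at (480,195).

Call:
drive_tool(
  motion=[
    [0, 3, 0.3, -0.4],
    [0, 7, 0.6, -0.9],
    [0, 11, 1, -1.6],
    [0, 15, 1.5, -2.3],
    [0, 19, 2, -3],
    [2, 23, 2.4, -3.7],
    [5, 25.8, 2.65, -4.35],
    [8.5, 25.8, 2.65, -4.35],
    [12, 25.8, 2.65, -4.35],
    [15, 25.8, 2.65, -4.35],
    [16, 25.8, 2.65, -4.35],
    [16, 25.8, 2.65, -4.35],
    [16, 25.8, 2.65, -4.35],
  ],
  grip=40,
)

```text
time: 10.67
ee_pos: [0.5061, -0.1456, 0.0568]
eef_rot: [-0.703, -0.074, 0.703, -0.074]
ft_force: [1.0, -0.1, 0.1]
width: 0.0732
```

```bash
python3 look.py b1; python3 - <<'E'
from h import *
from bench import r
s=r.read_state();print(s['width'],plan(s,[.505,-.1465,.0212],12))
E
```

```text
10.6667 [ 0.50607049 -0.14560975  0.05684091] 0.07321654477484711 [ 1.00312143 -0.0587041   0.09593763]
0.07319396367297455 (array([ 3.72247073, -0.01402749,  0.24149466]), np.float64(-0.007844508715447774))
```

View pics/b1w.png

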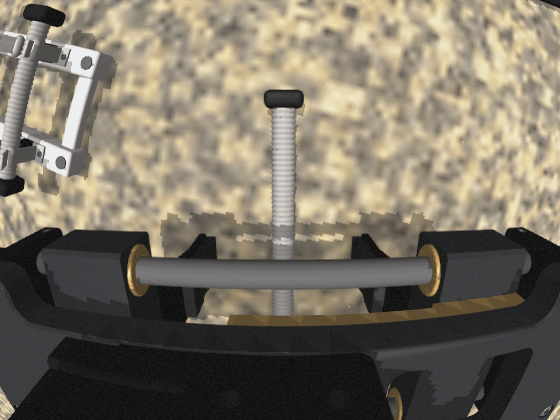

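View pics/b1d.png

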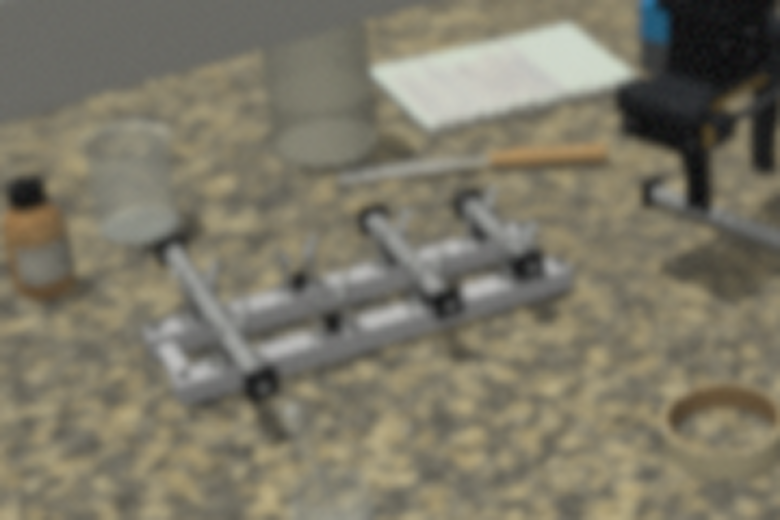

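A is centred between the fingers at (284,180), and the side view shows B seated. Descending and gripping.

Call:
drive_tool(
  motion=[
    [1, 0, 0.2, 0],
    [2, 0, 0.2, 0],
    [3, 0, 0.2, 0],
    [3.6, 0, 0.2, 0],
    [3.6, 0, 0.2, 0],
    [3.6, 0, 0.2, 0],
  ],
)

```text
time: 11.32
ee_pos: [0.5038, -0.1462, 0.0198]
eef_rot: [-0.703, -0.074, 0.704, -0.074]
ft_force: [-0.1, 0.2, -0.5]
width: 0.0739
```

Call:
drive_tool(
  motion=[
    [0, 0, 0, 0],
    [0, 0, 0, 0],
    [0, 0, 0, 0],
    [0, 0, 0, 0],
    [0, 0, 0, 0],
    [0, 0, 0, 0],
    [0, 0, 0, 0],
    [0, 0, 0, 0],
    [0, 0, 0, 0],
    [0, 0, 0, 0],
    [0, 0, 0, 0],
    [0, 0, 0, 0],
    [0, 0, 0, 0],
    [0, 0, 0, 0],
  ],
  grip=255,
  force=60,
)

```text
time: 12.48
ee_pos: [0.504, -0.1464, 0.0206]
eef_rot: [0.703, 0.074, -0.703, 0.074]
ft_force: [-0.9, -0.2, 1.1]
width: 0.0122
```

Call:
drive_tool(
  motion=[
    [-2, 0, 0, 0],
    [-5, 0, 0, 0],
    [-9, 0, 0, 0],
    [-13, 0, 0, 0],
    [-16, 0, 0, 0],
    [-16, 0, 0, 0],
    [-16, 0, 0, 0],
  ],
)

```text
time: 13.07
ee_pos: [0.5048, -0.1466, 0.182]
eef_rot: [0.704, 0.073, -0.702, 0.074]
ft_force: [-0.3, 0.5, -2.9]
width: 0.0125
```

```bash
python3 - <<'E'
from h import *
from bench import r
s=r.read_state();print(s['ee_pos'],s['width'],plan(s,[.5885,.1727,.11],-9.55))
E
```

```text
[ 0.50479301 -0.14661193  0.18199744] 0.012465198179325867 (array([  7.1778243 , -29.52357755, -14.77644128]), np.float64(4.2977715636560445))
```

Call:
drive_tool(
  motion=[
    [0, -3.5, -1.5, 0.5],
    [0, -7, -3, 1],
    [0, -10.5, -5, 1.5],
    [0, -14, -7, 2],
    [0, -17.5, -9, 2.5],
    [0, -21, -11, 3],
    [0, -24.5, -13, 3.5],
    [0, -27.5, -14.5, 4],
    [0, -29.5, -14.8, 4.3],
    [2, -29.5, -14.8, 4.3],
    [4.5, -29.5, -14.8, 4.3],
    [7, -29.5, -14.8, 4.3],
    [7, -29.5, -14.8, 4.3],
    [7, -29.5, -14.8, 4.3],
    [7, -29.5, -14.8, 4.3],
  ],
)

```text
time: 14.32
ee_pos: [0.5879, 0.1731, 0.111]
eef_rot: [-0.705, 0.059, 0.705, 0.059]
ft_force: [0.1, -0.4, -1.3]
width: 0.012
```

```bash
python3 look.py b2; python3 - <<'E'
from h import *
from bench import r
s=r.read_state();print(s['width'],plan(s,[.5885,.1727,.10],-9.55))
im=cv2.imread("pics/b2w.png");cv2.imwrite("pics/b2zz.png",cv2.resize(im[80:240,200:370],(680,600),interpolation=cv2.INTER_CUBIC))
E
```

```text
14.3167 [0.58785519 0.17306537 0.11102308] 0.011975985832610942 [ 0.08405092 -0.44569725 -1.2893427 ]
0.01184661413914042 (array([ 1.20289079,  0.04606129, -0.00527215]), np.float64(-0.0025055720388309057))
```

View pics/b2w.png

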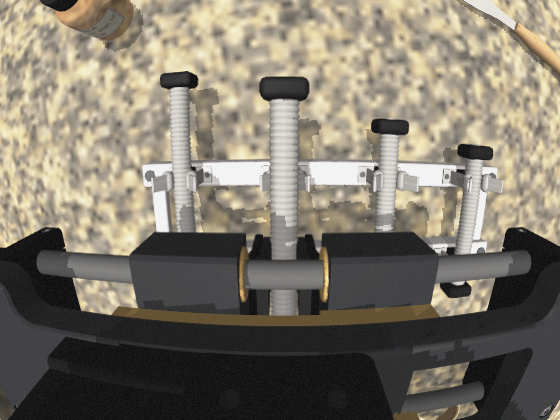

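View pics/b2zz.png

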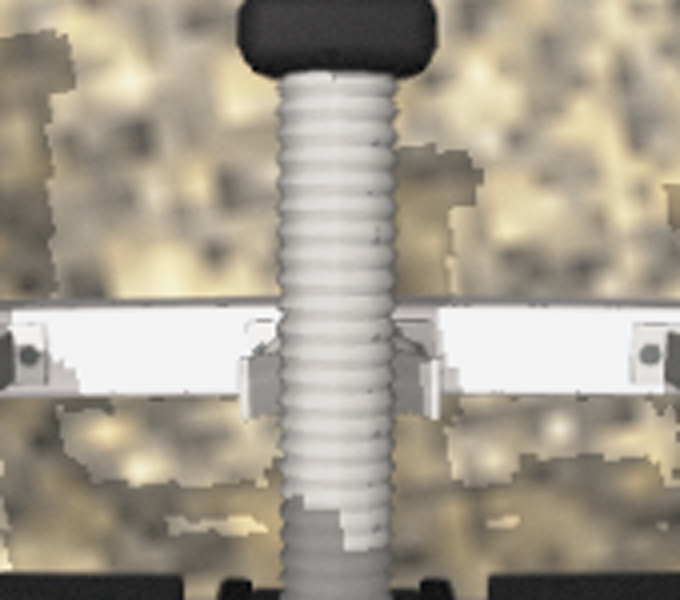

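The clip lips are at crop columns 243 and 437, and the rod is centred at 338, so it is aligned. Descending.

Call:
drive_tool(
  motion=[
    [1, 0.05, 0, 0],
    [2, 0.05, 0, 0],
    [3, 0.05, 0, 0],
    [4, 0.05, 0, 0],
    [4.5, 0.05, 0, 0],
    [4.5, 0.05, 0, 0],
    [4.5, 0.05, 0, 0],
  ],
)

```text
time: 15.05
ee_pos: [0.5875, 0.1724, 0.0652]
eef_rot: [-0.704, 0.059, 0.705, 0.059]
ft_force: [-0.3, 0.2, -0.8]
width: 0.0126
```

Call:
drive_tool(
  motion=[
    [0.3, 0, 0, 0],
    [0.6, 0, 0, 0],
    [0.9, 0, 0, 0],
    [1.2, 0, 0, 0],
    [1.35, 0, 0, 0],
    [1.35, 0, 0, 0],
    [1.35, 0, 0, 0],
  ],
)

```text
time: 15.63
ee_pos: [0.5876, 0.1723, 0.0517]
eef_rot: [-0.705, 0.059, 0.705, 0.059]
ft_force: [1.0, 0.4, -5.4]
width: 0.0124
```

Call:
drive_tool(
  motion=[
    [0.1, 0, 0, 0],
    [0.2, 0, 0, 0],
    [0.25, 0, 0, 0],
    [0.25, 0, 0, 0],
    [0.25, 0, 0, 0],
  ],
)

```text
time: 16.05
ee_pos: [0.5877, 0.1724, 0.0513]
eef_rot: [0.705, -0.059, -0.704, -0.059]
ft_force: [-7.6, -4.4, 16.2]
width: 0.0124
```

Seated on rigid contact. Unload, open partway and rise.

Call:
drive_tool(
  motion=[
    [-0.15, 0, 0, 0],
    [-0.2, 0, 0, 0],
    [-0.2, 0, 0, 0],
    [-0.2, 0, 0, 0],
    [-0.2, 0, 0, 0],
    [-0.2, 0, 0, 0],
  ],
  grip=130,
)

```text
time: 16.55
ee_pos: [0.5876, 0.1725, 0.0514]
eef_rot: [-0.705, 0.059, 0.705, 0.059]
ft_force: [0.4, -0.1, 0.8]
width: 0.0403
```

Call:
drive_tool(
  motion=[
    [-0.5, 0, 0, 0],
    [-2, 0, 0, 0],
    [-5, 0, 0, 0],
    [-9, 0, 0, 0],
    [-13, 0, 0, 0],
    [-17, 0, 1, 0],
    [-20, 0, 4, 0],
    [-20, 0, 8, 0],
    [-20, 0, 11, 0],
    [-20, 0, 11, 0],
    [-20, 0, 11, 0],
  ],
)

```text
time: 17.47
ee_pos: [0.4782, 0.1911, 0.2525]
eef_rot: [0.705, -0.059, -0.704, -0.058]
ft_force: [0.7, 0.5, 0.2]
width: 0.0428
```

```bash
python3 look.py e1; python3 - <<'E'
import cv2
im=cv2.imread("pics/e1w.png");cv2.imwrite("pics/e1z.png",cv2.resize(im[:240,80:500],None,fx=1.9,fy=1.9,interpolation=cv2.INTER_CUBIC))
E
```

```text
17.4667 [0.47818976 0.19111994 0.25254509] 0.04281981779670802 [0.72704174 0.45505785 0.19816641]
```

View pics/e1z.png

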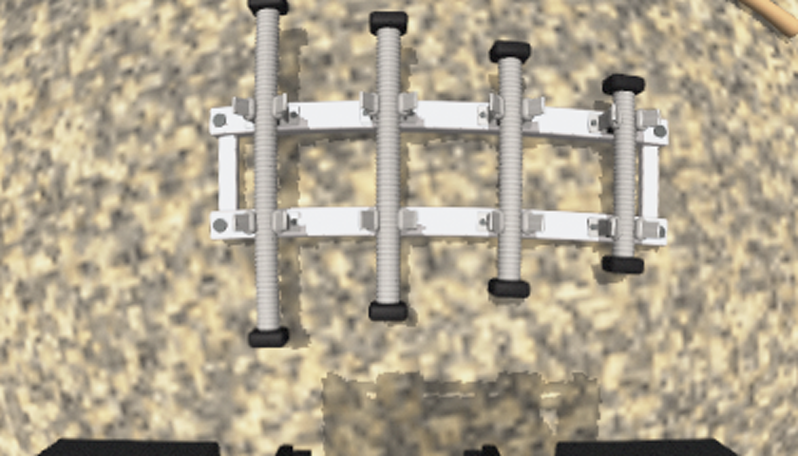

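View pics/e1d.png

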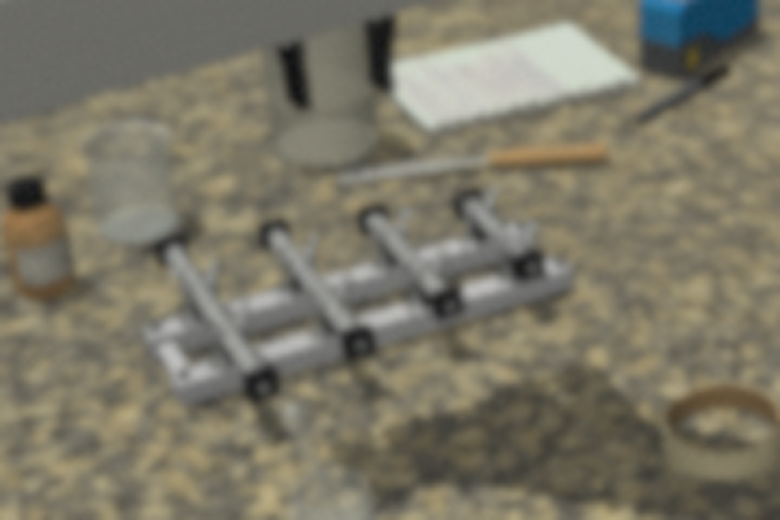

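View pics/e1s.png

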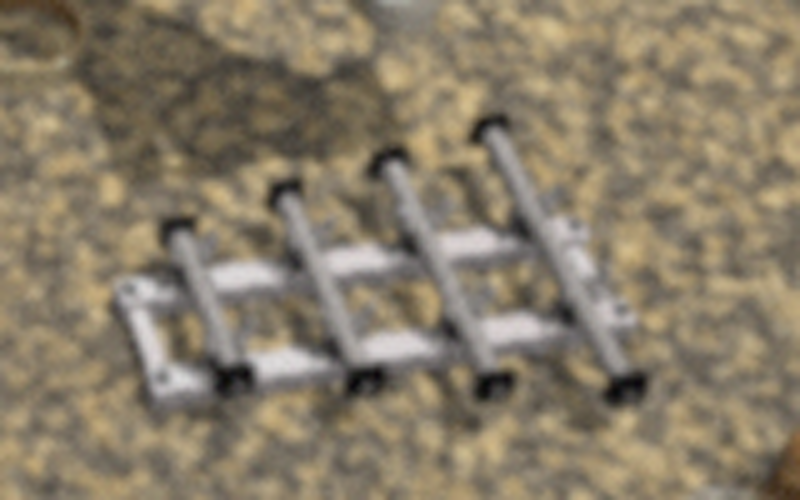

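All four bars run in order of length and look level. One numeric check of seated height and centring before I hand in.

```bash
python3 - <<'E'
from h import *
from bench import r
c=np.load("e1c.npy",allow_pickle=True).item();k=r.calibration("scene")
f=lambda u,v:(80+u/1.9,v/1.9)
cen=np.array([.5827,.1382]);a=np.radians(-9.55);X=np.array([np.cos(a),np.sin(a)]);Y=np.array([-X[1],X[0]])
P={"180":((388,23),(388,311)),"150":((510,51),(509,288)),"120":((624,84),(623,264))}
for n,(p,q) in P.items():
    p=onz(c,*f(*p),.045,True)[:2];q=onz(c,*f(*q),.045,True)[:2];m=(p+q)/2-cen
    print(n,"len cc",np.linalg.norm(p-q),"x off",m@X,"y",m@Y)
E
```

```text
180 len cc 0.16891130065620802 x off -0.0006229329653207843 y 0.0351913527987167
150 len cc 0.13995910973641382 x off -0.0010690608155131736 y -0.0345223166932607
120 len cc 0.10966470785620672 x off 0.0004749417130608965 y -0.10429438662944075
```

```bash
python3 - <<'E'
from bench import r
print(r.close_job())
E
```

```text
the job is handed in; nothing more can be done
None
```

Both loose bars are back on the rack and the job is handed in at about 17.5 s of the 51 s allowed. The 150 mm bar is in the y = −35 mm place beside the 120 mm bar. The 180 mm bar is in the y = +35 mm place beside the 210 mm bar.

- **Seating:** each bar was pressed down until it met rigid contact, at about 33 N for the 150 mm bar and 16 N for the 180 mm bar. At contact the tool was within about 1 mm of the height expected for home.
- **Position:** the last wrist-camera check put both bars within about 1 mm of centre, at y = +35.2 mm and −34.5 mm. The order is 210, 180, 150, 120, and the scene and side views show all four bars level.
- **End state:** the gripper was clear at z = 0.25 m when I handed in, and the orange and red look-alikes were never touched.
- **Disagreement:** no check failed. The first wrist view of the held 150 mm bar showed it about 2.5 mm to one side. A close view over the clips showed it within about 0.5 mm, so I used that.

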